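# Square away the chopping boards

### The arm

A 7-joint arm with a two-finger parallel gripper is mounted at the origin on the work surface. World frame = base frame: x ahead of the robot, y to its left, z up, the work surface at z = 0. Lengths are in mm, angles in rad, forces in N, time in s.
With the tool pointing down it reaches from about 425 to 950 mm from the base axis. Payload 16.7 kg.
Tool frame: the origin (TCP) lies at the centre of the arm's flange, where the gripper is bolted on; the fingertips stand 199 mm ahead of it and the grasp point (between the pads) lies 180 mm ahead of it; z points along the fingers, y is the line along which they close (so a half turn about z gives the same grasp; the last joint's range is limited). The gripper opens to 94 mm and grips with 3 to 60 N. Pads are 16 mm wide; open, the fingers measure 119 mm over their backs; the gripper's body (75 mm by 177 mm) begins 78 mm behind the grasp point.
Start: joints at [-1.296, 0.426, 0.074, 1.606, -0.034, 1.111, -0.067], TCP at [278.202, 614.973, 404.667] pointing down, gripper open.
Joint ranges: [-2.85, 2.85], [-0.5, 2.14], [-1.23, 1.37], [0.21, 2.46], [-1.02, 4.16], [0.16, 2.05], [-2.73, 2.73]. Speed limits (rad/s): [1.89, 1.89, 2.39, 2.39, 3.01, 3.01, 3.01].

### API

Orientations are given as a 3x3 rotation matrix whose columns are the frame's x, y, z axes.
In Python, from rig import robot gives the robot as it stands.
- The arm moves only by the shell command python3 -m pendant 'ROWS' [FORCE]. ROWS is a JSON object of lists of equal length, an entry for each row: "grip": the finger opening in m, from 0 to 0.094; "delta_pos": the shift along the tool's x, y, z in m, a list of three; "roll": the turn about the tool's z in degrees. A call has 1 to 10 rows; each row is the pose to reach, as a shift and turn from the pose commanded when the call began, along the tool's axes at that moment; what a row does not reach only later rows make up. A row lasts 1/10 s, in which the tool goes at most 50 mm and 8.59 degrees, less where a joint would pass 70% of its speed; a pose out of reach is approached as far as the arm can. A call with a gripper value outside its range is refused whole. The fingers move at their own pace and stop on an object; FORCE is the grip in N (left out, the last holds). Time passes only in rows, so rows that repeat a pose let the fingers close. It gives the time, the measured TCP pose, the force, the opening and the grip force at its end, in the units of the state.
- robot.get_state(): the state, without advancing time (a new reading comes with each control period).
- robot.snapshot(name): name is "side" or "top"; returns a dict with "img" (420x560x3 uint8, red, green, blue), "range_z" (420x560 float32, mm along the optical axis (not along the pixel's ray), 0 where there is no reading), "vertical_fov" (degrees; the focal length in pixels is half the picture's height over the tangent of half this angle, whatever the lens; pixels are square), "cx", "cy" (the principal point, pixels), "k1" (the pictures are not rectified: a ray, as slopes to the right and down, at radius r is drawn at 1 + k1 r^2 times it, then the intrinsics apply), "T" (4x4, takes a point from camera to world coordinates). Camera axes: x right, y down, z forward; pixel columns grow to the right and rows downward; lengths in mm; the calibration is good to about 2 mm. A picture is of the moment at which its call begins.
- robot.job_done(): hands the job in; it is judged then, once.
The state is a dict: "time": time; "joint_pos": joint angles; "joint_velocities": joint speeds; "tau": joint torques, N m; "ee_pos": TCP position; "tcp_rot": TCP orientation; "force": force on the tool from outside, world axes, zero at the start; "wrist_torque": the same for the moment, N m; "opening": finger opening in mm; "finger_force": force on a finger pad.
Only numpy, scipy, OpenCV 4.12 (cv2) and the standard library are available. Lean on these libraries where they do the work, as an engineer would, in place of code of your own. Each camera call takes 0.05 s, during which the arm holds its last target. There are 200 camera calls.

### The job

Put the chopping boards away: slide the board lying on the butcher's block across onto the two boards in the corner rack, then square up the pile, so that all three lie flat one on another, each pushed fully home and flush against both upright walls of the rack. Nudge the boards gently, never ram them, and leave the mug, the jar and the small bottle alone.

Things in the scene. Friction and masses are not known exactly. Their poses are not given: they have to be found in the camera images.
- rack: Fixed steel corner rack: floor plate 128 (own x) x 168 (own y) x 6 mm on the worktop, two walls 8 mm thick and 52 mm high: inner face at x = +70 mm (y -60 to +90) and inner face at y = +90 mm (x -40 to +70). The -x side (to the robot) and -y end (to the block) are open. Origin on the worktop, centre of the plate: below the centre of a board that is home.
- rack_home (a point): Centre of the top of the rack's floor plate, 6 mm above the worktop, axes as the rack's. A board flush with both walls has its origin above this point and its axes along these: 0, 12 and 24 mm above for the lower, middle and upper board. Boards overhang the plate by 6 mm on all sides.
- block: Fixed dark butcher's block, 210 (own x) x 230 (own y) x 32 mm high, past the rack's open -y end, axes within 4 degrees of the rack's; 60 to 85 mm of free worktop lie between its edge and the -y edge of a board that is home. Its top is 2 mm higher than the top of the two boards in the rack. Origin at the centre of its underside.
- board_low: Lowest board in the rack, lying on its floor plate, askew and short of the walls: bamboo chopping board, 140 (own x) x 180 (own y) x 12 mm thick, about 0.2 kg, a dark mark near its +y end (no hole); origin at the centre of its underside.
- board_mid: Middle board, lying askew on board_low: bamboo chopping board, 140 (own x) x 180 (own y) x 12 mm thick, about 0.2 kg, a dark mark near its +y end (no hole); origin at the centre of its underside.
- board_top: The board to be moved, lying flat on the butcher's block: bamboo chopping board, 140 (own x) x 180 (own y) x 12 mm thick, about 0.2 kg, a dark mark near its +y end (no hole); origin at the centre of its underside.
- mug: Bystander: white mug, 80 mm across, 90 mm high; origin at the centre of its underside.
- jar: Bystander: glass jar with steel lid, 70 mm across, 100 mm high; origin at the centre of its underside.
- bottle: Bystander: small dark sauce bottle with a steel cap, 52 mm across, 150 mm high; origin at the centre of its underside.
Mind the look-alikes: they are no part of the job. Leave any blue or turquoise look-alike of the board_low alone.

How it is judged:
By the outcome, as a careful person would: the job done as asked, in the order asked, and still so for the second after the job is handed in, with the robot touching nothing.
It also fails if it takes over 69 s, if anything falls off the work surface, if the arm or the gripper's body presses on something with over 40 N, if the wrist force passes 120 N, or if a joint passes its speed limit or range.

## Working session

There is one attempt and no reset: what is moved stays moved. The work goes in short steps, Python scripts to look and compute and a shell command to move; the robot and the scene stay as the last step left them, time stands still between calls to the robot, and variables do not carry over. Pictures are saved under pics/ and viewed, at most 10 in all, crops included, and the job is handed in when it is done.

```bash
ls; mkdir -p pics
cat > h.py <<'E'
import numpy as np, cv2
from rig import robot
def snap(n):
    s=robot.snapshot(n); return s
def cloud(s):
    h,w=s["range_z"].shape; f=h/2/np.tan(np.radians(s["vertical_fov"])/2)
    K=np.array([[f,0,s["cx"]],[0,f,s["cy"]],[0,0,1]])
    v,u=np.mgrid[:h,:w]; p=np.stack([u,v],-1).reshape(-1,1,2).astype(np.float64)
    n=cv2.undistortPoints(p,K,np.array([s["k1"],0,0,0.]))[:,0]
    z=s["range_z"].reshape(-1,1).astype(float)
    P=np.hstack([n*z,z]); T=np.array(s["T"])
    W=P@T[:3,:3].T+T[:3,3]; W[z[:,0]==0]=np.nan
    return W.reshape(h,w,3)
E
python3 - <<'E'
from h import *
for n in("side","top"):
    s=snap(n); cv2.imwrite(f"pics/{n}0.png",s["img"][:,:,::-1]); np.savez(f"{n}0.npz",**s)
    print(n,s["vertical_fov"],s["cx"],s["cy"],s["k1"],np.round(s["T"],3).tolist())
st=robot.get_state(); print({k:np.round(v,3).tolist() for k,v in st.items()})
E
```

```text
pics
side 49.17908856097453 269.93715252328224 215.13504585266088 0.039675450300157816 [[0.995, -0.084, 0.056, 488.544], [-0.099, -0.693, 0.714, -816.055], [-0.021, -0.716, -0.698, 820.705], [0.0, 0.0, 0.0, 1.0]]
top 47.78495103052868 277.3149754231904 210.82971977581758 -0.10891730271418802 [[0.009, -0.991, 0.135, 359.504], [-1.0, -0.007, 0.013, -37.242], [-0.012, -0.135, -0.991, 1248.268], [0.0, 0.0, 0.0, 1.0]]
{'time': 0.1, 'joint_pos': [-1.295, 0.427, 0.074, 1.606, -0.034, 1.111, -0.067], 'joint_velocities': [-0.001, -0.002, 0.001, -0.003, 0.0, -0.002, -0.0], 'tau': [0.009, -93.745, 3.678, -45.503, -0.048, 0.017, 0.0], 'ee_pos': [278.149, 614.868, 404.068], 'tcp_rot': [[-0.911, 0.412, -0.0], [0.412, 0.911, -0.001], [-0.0, -0.001, -1.0]], 'force': [0.196, 0.021, -0.798], 'wrist_torque': [0.05, -0.011, 0.034], 'finger_force': 0.0, 'opening': 94.333}
```

View pics/top0.png

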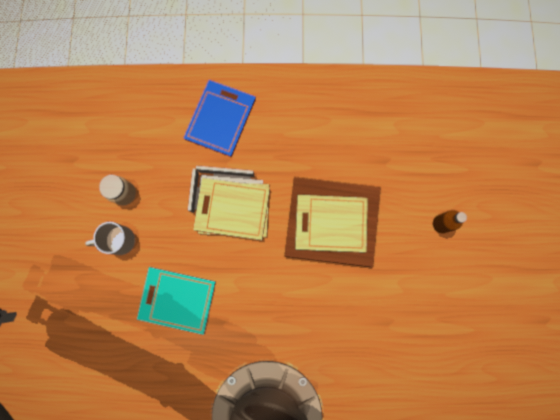

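View pics/side0.png

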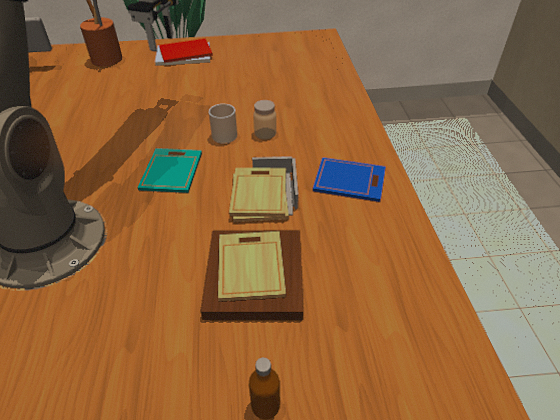

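The top view shows four board-like things: bamboo on the block (332,223), bamboo in the rack (233,207), a turquoise one (177,300) and a blue one (220,118). I choose (332,223), bamboo on the dark block. The side view shows the same layout: (252,265) on the block, the rack pile at (258,193), the mug at (223,123), the jar at (264,120) and the bottle at (264,385).

```bash
cat >> h.py <<'E'
def bamboo(s):
    hsv=cv2.cvtColor(s["img"],cv2.COLOR_RGB2HSV); return hsv
def rect(P):
    (c,sz,a)=cv2.minAreaRect(P.astype(np.float32)); 
    if sz[0]>sz[1]: sz=sz[::-1]; a=a-90     # a: direction of short side
    a=(a+90)%180-90
    return np.round(c,1),np.round(sz,1),round(a,2)
E
python3 - <<'E'
from h import *
for n in("top","side"):
    s=dict(np.load(f"{n}0.npz")); W=cloud(s); hsv=bamboo(s)
    for nm,(u,v) in (dict(blockb=(345,235),rackb=(245,220),blk=(360,258),table=(400,320)) if n=="top" else dict(blockb=(252,275),rackb=(258,200),blk=(290,300),table=(350,300))).items():
        print(n,nm,hsv[v,u],W[v,u].round(1), np.nanmedian(W[v-3:v+4,u-3:u+4,2]).round(1))
    # scene by height/positions
    x,y,z=W[...,0],W[...,1],W[...,2]
    yel=(hsv[...,0]>19)&(hsv[...,0]<35)&(hsv[...,1]>60)&(hsv[...,2]>120)
    k,l,st,cc=cv2.connectedComponentsWithStats((yel&(z>10)&(z<60)).astype(np.uint8))
    for i in range(1,k):
        if st[i,4]>800:
            m=l==i; print("comp",st[i],np.percentile(z[m],[1,10,50,90,99]).round(1))
            mm=m&(abs(z-np.median(z[m]))<5); print(rect(W[mm][:,:2]))
    d=(z>15)&(z<43)&(hsv[...,2]<130)&(x>400)&(x<750)&(y<-20)&(y>-350)
    blk=(z>25)&(z<60)&(x>350)&(x<800)&(y>-350)&(y<350)
    k,l,st,cc=cv2.connectedComponentsWithStats(blk.astype(np.uint8))
    for i in range(1,k):
        if st[i,4]>300: print("h>25",st[i],rect(W[l==i][:,:2]),np.percentile(z[l==i],[5,50,95]).round(1))
    w=(z>44)&(z<60)&(x>350)&(x<800)&(y>-150)&(y<250)
    print("walls",w.sum(),rect(W[w][:,:2]) if w.sum()>10 else 0)
E
python3 - <<'E'
import cv2
a=cv2.imread('pics/top0.png')[150:280,170:400]; cv2.imwrite('pics/crop0.png',cv2.resize(a,None,fx=3.4,fy=3.4,interpolation=2))
E
```

```text
top blockb [ 24 116 209] [ 462.3 -194.1   42.8] 44.1
top rackb [ 26 111 209] [500.   62.6  33.3] 30.1
top blk [ 10 187 127] [ 404.2 -232.8   36.9] 32.2
top table [ 13 184 205] [ 244.9 -341.9    1.5] 0.4
comp [ 194  178   75   62 3592] [16.3 26.5 30.1 33.2 35.7]
(array([532.1,  99.5]), array([140.4, 181.1]), -7.48)
comp [ 295  195   73   58 3655] [31.4 40.6 44.  47.1 49.4]
(array([ 493.4, -159.6]), array([139.9, 180.3]), -2.19)
h>25 [188 166  66  46 502] (array([610.9, 147.5]), array([ 92.7, 194.1]), 31.14) [28.8 50.4 55.8]
h>25 [ 193  177   77   63 3643] (array([532.2,  99.6]), array([141.1, 181.4]), -7.87) [26.5 30.3 34.3]
h>25 [ 285  176   96   91 7103] (array([ 500.8, -164.3]), array([211.9, 229.1]), -6.62) [28.9 40.4 47.3]
walls 1230 (array([540.6,  23. ]), array([150.8, 393.5]), -18.68)
side blockb [ 29 112 166] [ 494.6 -199.    42.8] 42.2
side rackb [ 29 106 168] [527.   50.5  30.4] 27.9
side blk [ 10 172 101] [ 568.3 -263.3   30.3] 30.7
side table [ 14 186 163] [ 698.4 -257.5    1.6] -1.7
comp [ 229  168   59   48 2140] [15.7 25.7 27.9 30.  31.5]
(array([530.3,  96.5]), array([140.1, 186.7]), -7.88)
comp [ 218  231   68   67 3621] [30.2 40.3 42.3 44.1 45.5]
(array([ 492.6, -162.4]), array([139.3, 184.3]), -2.08)
h>25 [252 157  46  45 504] (array([609.1, 142. ]), array([ 92.7, 194.6]), 31.68) [26.6 43.9 51.4]
h>25 [ 229  168   57   47 2376] (array([530.1,  94.7]), array([140.1, 185.9]), -7.83) [25.7 28.  30.5]
h>25 [ 200  230  104   85 7836] (array([ 498.9, -169.2]), array([210.2, 233.3]), -6.27) [28.4 39.6 44.1]
walls 394 (array([541. ,  21.2]), array([148.6, 386.2]), -18.45)
```

View pics/crop0.png

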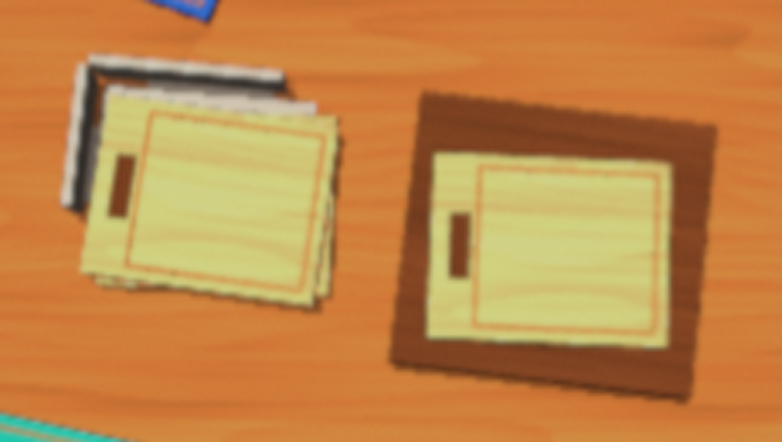

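The crop confirms the choice. The bamboo board lies on the dark block with its mark toward the rack. The pile in the rack is short of the grey walls (top and left edges of the crop). Next I fit the rack.

```bash
cat >> h.py <<'E'
from scipy.optimize import minimize
def rackfit(W,zl=46,zh=60):
    x,y,z=W[...,0],W[...,1],W[...,2]
    m=(z>zl)&(z<zh)&(x>480)&(x<720)&(y>0)&(y<230)
    k,l,st,_=cv2.connectedComponentsWithStats(m.astype(np.uint8)); i=1+np.argmax(st[1:,4]); Q=W[l==i][:,:2]
    def loc(p): 
        c,s=np.cos(p[2]),np.sin(p[2]); d=Q-p[:2]; return d@np.array([[c,-s],[s,c]])
    def box(q,x0,x1,y0,y1):
        return np.hypot(np.maximum(np.maximum(x0-q[:,0],q[:,0]-x1),0),np.maximum(np.maximum(y0-q[:,1],q[:,1]-y1),0))
    # sharp model: centre lines of walls
    def cost(p):
        q=loc(p); d=np.minimum(box(q,74,74,-60,94),box(q,-40,74,94,94)); return np.minimum(d,8).__pow__(2).mean()
    best=min((minimize(cost,[540+dx,100+dy,a],method="Nelder-Mead",options=dict(maxiter=3000,xatol=1e-3,fatol=1e-5)) for dx in(-15,0,20) for dy in(-15,15) for a in(-.2,-.1,0)),key=lambda r:r.fun)
    q=loc(best.x)
    return best.x,best.fun,len(Q),np.percentile(q,[1,99],axis=0).round(1)
E
python3 - <<'E'
from h import *
for n in("top","side"):
    s=dict(np.load(f"{n}0.npz")); W=cloud(s)
    for zl in(40,46):
        p,f,N,q=rackfit(W,zl); print(n,zl,p[:2].round(1),np.degrees(p[2]).round(2),round(f,2),N,q.tolist())
    x,y,z=W[...,0],W[...,1],W[...,2]
    m=(z>25)&(z<60)&(x>350)&(x<800)&(y>-350)&(y<-20)
    r=cv2.minAreaRect(W[m][:,:2].astype(np.float32)); print(cv2.boxPoints(r).round(0).tolist())
E
```

```text
top 40 [554.4 108.4] -4.73 7.04 386 [[-37.4, -57.4], [79.3, 98.7]]
top 46 [554.7 108.6] -4.8 6.74 344 [[-37.8, -57.6], [79.0, 98.5]]
[[382.0, -266.0], [593.0, -290.0], [619.0, -63.0], [409.0, -38.0]]
side 40 [553.  102.1] -4.47 8.08 306 [[-37.3, -57.8], [78.0, 102.1]]
side 46 [553.2 102.8] -4.4 8.07 220 [[-36.8, -57.0], [77.9, 99.9]]
[[382.0, -274.0], [591.0, -297.0], [616.0, -65.0], [407.0, -42.0]]
```

```bash
cat >> h.py <<'E'
def go(x,y,z=None,yaw=None,p0=None):
    "delta (mm, tool axes) and roll (deg) to bring TCP to x,y,z with tool y at bearing yaw"
    st=robot.get_state(); R=np.array(st["tcp_rot"]); p=np.array(st["ee_pos"]) if p0 is None else np.array(p0)
    z=p[2] if z is None else z
    y0=np.degrees(np.arctan2(R[1,1],R[0,1])); d=R.T@(np.array([x,y,z])-p)
    r=None if yaw is None else round((-(yaw-y0)+180)%360-180,1)
    print("at",p.round(1),"yaw",y0.round(2),"F",np.round(st["force"],1),"t",round(st["time"],2),"-> delta mm",d.round(1),"roll",r)
E
python3 - <<'E'
from h import *
s=dict(np.load("top0.npz")); W=cloud(s)
for nm,(u,v),r in(("bottle",(455,220),18),("mug",(110,238),20),("jar",(116,188),18)):
    q=W[v-r:v+r,u-r:u+r].reshape(-1,3); q=q[q[:,2]>40]; print(nm,np.nanpercentile(q,[5,50,95],axis=0).round(0).tolist())
go(560,200,404.7,65.7-35)
go(487.6,-276,330,-4.7)
E
```

```text
bottle [[475.0, -467.0, 51.0], [494.0, -447.0, 102.0], [518.0, -433.0, 151.0]]
mug [[410.0, 360.0, 44.0], [445.0, 409.0, 75.0], [483.0, 436.0, 92.0]]
jar [[544.0, 365.0, 52.0], [570.0, 387.0, 99.0], [599.0, 419.0, 104.0]]
at [278.1 614.9 404.1] yaw 65.66 F [ 0.2  0.  -0.8] t 0.1 -> delta mm [-4.278e+02 -2.618e+02 -3.000e-01] roll 35.0
at [278.1 614.9 404.1] yaw 65.66 F [ 0.2  0.  -0.8] t 0.1 -> delta mm [-558.  -725.3   74.9] roll 70.4
```

```bash
python3 -m pendant '{"grip":[0.094,0.094,0.094,0.094,0.094,0.094,0.094,0.094,0.094,0.094],"delta_pos":[[-0.043,-0.026,0],[-0.086,-0.052,0],[-0.129,-0.078,0],[-0.172,-0.104,0],[-0.215,-0.13,0],[-0.258,-0.156,0],[-0.3,-0.182,0],[-0.343,-0.208,0],[-0.386,-0.235,0],[-0.428,-0.262,0]],"roll":[3.5,7,10.5,14,17.5,21,24.5,28,31.5,35]}' && python3 -c "
from h import *
go(487.6,-276,330,-4.7)"
```

```text
time: 1.1
ee_pos: [559.9, 199.6, 404.7]
tcp_rot: [[-0.508, 0.861, -0.0], [0.861, 0.508, 0.0], [0.0, -0.0, -1.0]]
force: [0.5, 0.5, 0.0]
opening: 94.2
finger_force: 0.0
at [559.9 199.6 404.7] yaw 30.53 F [0.5 0.5 0. ] t 1.1 -> delta mm [-373.  -303.8   74.6] roll 35.2
```

```bash
python3 -m pendant '{"grip":[0.094,0.094,0.094,0.094,0.094,0.094,0.094,0.094,0.094,0.094],"delta_pos":[[-0.037,-0.03,0],[-0.075,-0.06,0],[-0.112,-0.091,0],[-0.149,-0.121,0],[-0.187,-0.152,0],[-0.224,-0.182,0],[-0.261,-0.212,0.02],[-0.298,-0.243,0.04],[-0.336,-0.273,0.06],[-0.373,-0.304,0.075]],"roll":[3.5,7,10.5,14,17.5,21,24.5,28,31.5,35.2]}' && python3 -c "
from h import *
go(487.6,-276,235,-4.7)"
```

```text
time: 2.1
ee_pos: [488.3, -269.4, 330.7]
tcp_rot: [[0.081, 0.997, -0.0], [0.997, -0.081, 0.0], [0.0, -0.0, -1.0]]
force: [1.4, 0.9, 0.2]
opening: 94.1
finger_force: 0.0
at [ 488.3 -269.4  330.7] yaw -4.64 F [1.4 0.9 0.2] t 2.1 -> delta mm [-6.6 -0.1 95.7] roll 0.1
```

```bash
python3 -m pendant '{"grip":[0.094,0.094,0.094,0.094,0.094],"delta_pos":[[0,0,0.03],[0,0,0.06],[0,0,0.08],[0,0,0.094],[0,0,0.094]],"roll":[0,0,0,0,0]}'
python3 - <<'E'
from h import *
go(487.6,-276,236)
s=snap("side"); cv2.imwrite("pics/side1.png",cv2.resize(s["img"][150:360,150:370,::-1],None,fx=2.8,fy=2.8))
E
```

```text
time: 2.6
ee_pos: [488.4, -267.8, 236.3]
tcp_rot: [[0.079, 0.997, -0.003], [0.997, -0.079, 0.001], [0.0, -0.003, -1.0]]
force: [-0.3, 0.1, -0.0]
opening: 94.1
finger_force: 0.0
at [ 488.4 -267.8  236.3] yaw -4.54 F [-0.3  0.1 -0. ] t 2.6 -> delta mm [-8.2 -0.2  0.3] roll None
```

View pics/side1.png

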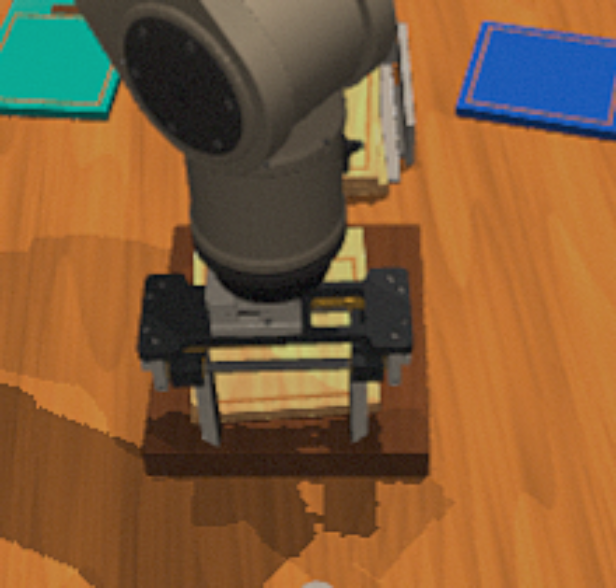

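The side crop shows the open fingers (210,440) and (360,440) just behind the board's near edge at row 415, straddling it symmetrically. Now a gentle push along +tool x with a slight drift toward the rack.

```bash
python3 -m pendant '{"grip":[0.094,0.094,0.094,0.094,0.094,0.094,0.094,0.094,0.094,0.094],"delta_pos":[[0.004,0,0],[0.008,0,0],[0.011,0,0],[0.014,0,0],[0.018,0.0005,0],[0.022,0.001,0],[0.027,0.0015,0],[0.032,0.002,0],[0.037,0.0025,0],[0.042,0.003,0]],"roll":[0,0,0,0,0,0,0,0,0,0]}'
python3 - <<'E'
from h import *
go(500,-200)
s=snap("top");W=cloud(s);hsv=bamboo(s)
m=(hsv[...,0]>19)&(hsv[...,0]<35)&(hsv[...,1]>60)&(hsv[...,2]>70)&(abs(W[...,2]-43)<8)&(W[...,1]<20)
print(m.sum(),rect(W[m][:,:2]))
E
```

```text
time: 3.65
ee_pos: [495.3, -226.0, 237.8]
tcp_rot: [[0.079, 0.997, -0.0], [0.997, -0.079, -0.0], [-0.0, -0.0, -1.0]]
force: [-0.1, -0.8, 1.0]
opening: 93.7
finger_force: 0.5
at [ 495.3 -226.   237.8] yaw -4.54 F [-0.1 -0.8  1. ] t 3.65 -> delta mm [26.3  2.7 -0. ] roll None
2501 (array([505. , -87.7]), array([140. , 220.5]), -4.63)
```

```bash
G='"grip":[0.094,0.094,0.094,0.094,0.094,0.094,0.094,0.094,0.094,0.094]'; python3 -m pendant '{"grip":[0.094,0.094,0.094,0.094,0.094,0.094,0.094,0.094,0.094,0.094],"delta_pos":[[0.006,0.0007,0.001],[0.012,0.0014,0.002],[0.018,0.0021,0.002],[0.024,0.0028,0.002],[0.03,0.0035,0.002],[0.036,0.0042,0.002],[0.042,0.0049,0.002],[0.048,0.0056,0.002],[0.054,0.0063,0.002],[0.06,0.007,0.002]],"roll":[0,0,0,0,0,0,0,0,0,0]}' && python3 -m pendant '{"grip":[0.094,0.094,0.094,0.094,0.094,0.094,0.094,0.094,0.094,0.094],"delta_pos":[[0.006,0.0007,0],[0.012,0.0014,0],[0.018,0.0021,0],[0.024,0.0028,0],[0.03,0.0035,0],[0.036,0.0042,0],[0.042,0.0049,0],[0.048,0.0056,0],[0.054,0.0063,0],[0.06,0.007,0]],"roll":[0,0,0,0,0,0,0,0,0,0]}'
python3 - <<'E'
from h import *
go(510,-100)
s=snap("side"); cv2.imwrite("pics/side2.png",cv2.resize(s["img"][110:330,150:370,::-1],None,fx=2.6,fy=2.6))
E
```

```text
time: 4.7
ee_pos: [507.0, -166.7, 235.8]
tcp_rot: [[0.079, 0.997, -0.0], [0.997, -0.079, -0.0], [-0.0, -0.0, -1.0]]
force: [-0.0, -1.1, -0.8]
opening: 94.1
finger_force: 0.4
time: 5.7
ee_pos: [518.7, -107.4, 235.7]
tcp_rot: [[0.079, 0.997, -0.0], [0.997, -0.079, -0.0], [-0.0, -0.0, -1.0]]
force: [0.7, -0.7, -0.3]
opening: 93.9
finger_force: 0.3
at [ 518.7 -107.4  235.7] yaw -4.54 F [ 0.7 -0.7 -0.3] t 5.7 -> delta mm [ 6.7 -9.3  0. ] roll None
```

View pics/side2.png

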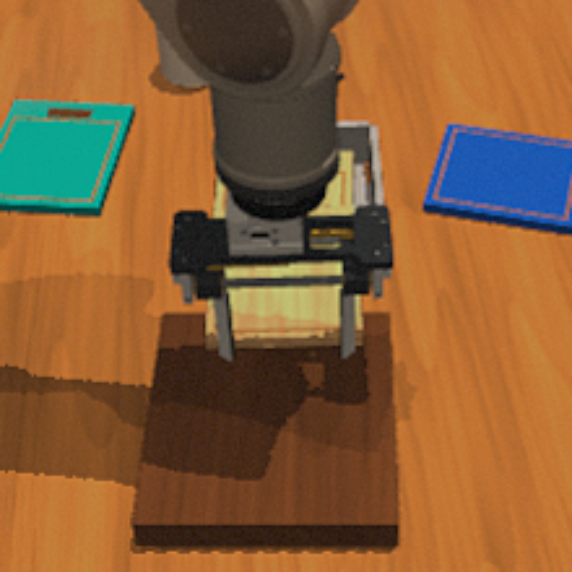

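The side crop shows the board bridging block and pile, still square to the fingers (228,355) and (347,355). I continue until it is about 18 mm short of home.

```bash
python3 -m pendant '{"grip":[0.094,0.094,0.094,0.094,0.094,0.094,0.094,0.094,0.094,0.094],"delta_pos":[[0.006,0.0005,0],[0.012,0.001,0],[0.018,0.0015,0],[0.024,0.002,0],[0.03,0.0025,0],[0.036,0.003,0],[0.042,0.0035,0],[0.048,0.004,0],[0.054,0.0045,0],[0.06,0.005,0]],"roll":[0,0,0,0,0,0,0,0,0,0]}' && python3 -m pendant '{"grip":[0.094,0.094,0.094,0.094,0.094,0.094,0.094,0.094,0.094,0.094],"delta_pos":[[0.005,0.0004,0],[0.01,0.0008,0],[0.015,0.0012,0],[0.02,0.0016,0],[0.025,0.002,0],[0.029,0.0023,0],[0.033,0.0026,0],[0.036,0.003,0],[0.038,0.003,0],[0.038,0.003,0]],"roll":[0,0,0,0,0,0,0,0,0,0]}' && python3 -m pendant '{"grip":[0.094,0.094,0.094,0.094,0.094,0.094],"delta_pos":[[-0.01,0,0],[-0.03,0,0],[-0.06,0,-0.02],[-0.1,0,-0.05],[-0.15,0,-0.09],[-0.2,0,-0.1]],"roll":[0,0,0,0,0,0]}'
python3 - <<'E'
from h import *
go(510,-100)
s=snap("top"); np.savez("top3.npz",**s); cv2.imwrite("pics/top3.png",cv2.resize(s["img"][140:290,160:400,::-1],None,fx=3.3,fy=3.3))
for n in("top","side"):
    s=snap(n);W=cloud(s);hsv=bamboo(s); np.savez(n+"3.npz",**s)
    m=(hsv[...,0]>19)&(hsv[...,0]<36)&(hsv[...,1]>60)&(hsv[...,2]>90)&(abs(W[...,2]-41)<5)&(W[...,1]<230)&(W[...,1]>-30)
    print(n,m.sum(),rect(W[m][:,:2]),np.median(W[m][:,2]))
E
```

```text
time: 6.75
ee_pos: [528.4, -48.0, 235.8]
tcp_rot: [[0.079, 0.997, -0.0], [0.997, -0.079, -0.0], [-0.0, -0.0, -1.0]]
force: [-0.0, -0.1, -0.3]
opening: 94.0
finger_force: 0.4
time: 7.75
ee_pos: [534.4, -10.6, 235.8]
tcp_rot: [[0.079, 0.997, 0.0], [0.997, -0.079, 0.0], [0.0, -0.0, -1.0]]
force: [1.0, 0.2, -0.9]
opening: 93.9
finger_force: 0.0
time: 8.35
ee_pos: [519.4, -199.1, 334.2]
tcp_rot: [[0.079, 0.997, 0.003], [0.997, -0.079, 0.0], [0.0, 0.003, -1.0]]
force: [0.9, -0.8, 0.7]
opening: 93.8
finger_force: 0.0
at [ 519.4 -199.1  334.2] yaw -4.51 F [ 0.9 -0.8  0.7] t 8.35 -> delta mm [ 98.1 -17.1  -0. ] roll None
top 3344 (array([540.1,  91.6]), array([141. , 181.1]), -4.35) 42.06059707942984
side 257 (array([577.8,  54. ]), array([ 99.5, 221.9]), -41.43) 40.029184554079166
```

View pics/top3.png

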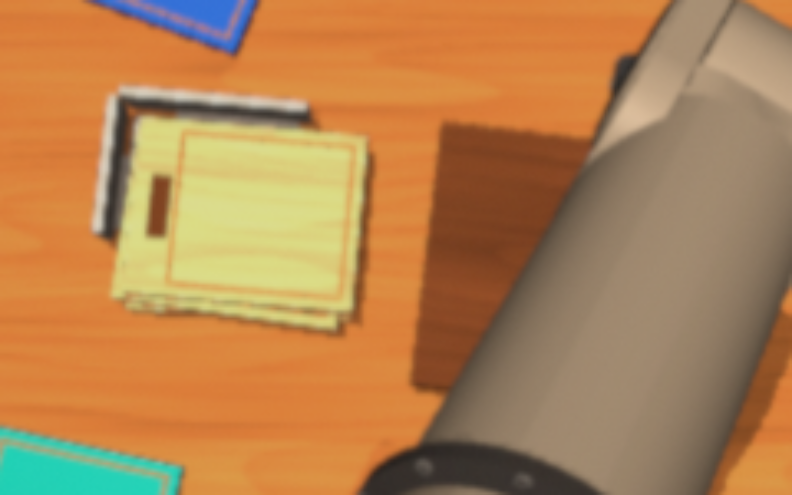

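The top crop shows the moved board resting squarely on the pile, with the lower boards showing at its lower edge (230,320). It measures (540,92) at -4.4° with its top at 42 mm. Next is the x-push.

Run:
```python
from h import *
s=dict(np.load("top3.npz")); W=cloud(s); hsv=bamboo(s)
m=(hsv[...,0]>70)&(hsv[...,0]<95)&(hsv[...,1]>120)&(W[...,2]>4)&(W[...,0]<450)&(W[...,1]>0)
print("turq",cv2.boxPoints(cv2.minAreaRect(W[m][:,:2].astype(np.float32))).round().tolist(),np.median(W[m][:,2]))
p,f,N,q=rackfit(W); print(p[:2].round(1),np.degrees(p[2]).round(2))
# all bamboo, per height, in rack frame
m=(hsv[...,0]>19)&(hsv[...,0]<36)&(hsv[...,1]>60)&(hsv[...,2]>60)&(W[...,1]<230)&(W[...,1]>-30)&(W[...,2]>5)
a=np.radians(-4.7);R=np.array([[np.cos(a),-np.sin(a)],[np.sin(a),np.cos(a)]])
q=(W[m][:,:2]-[554,106])@R; print(np.percentile(q,[0.2,99.8],axis=0).round(1))
go(427.5,109,330,85.3)
print(np.round(robot.get_state()["joint_pos"],2))
```

```text
turq [[207.0, 168.0], [341.0, 141.0], [376.0, 316.0], [242.0, 343.0]] 11.964127072563429
[554.8 108.7] -4.54
[[-221.1 -105.5]
 [  64.3   86.9]]
at [ 518.5 -201.   332.9] yaw -4.88 F [ 0.5  0.2 -0.1] t 8.5 -> delta mm [ 301.2 -117.     2.4] roll -90.2
[-0.3   0.37  0.69  1.98 -0.3   0.89  0.46]
```

```bash
python3 -m pendant '{"grip":[0.094,0.094,0.094,0.094,0.094,0.094,0.094,0.094,0.094,0.094],"delta_pos":[[0.03,-0.012,0],[0.06,-0.024,0],[0.09,-0.036,0],[0.12,-0.048,0],[0.15,-0.06,0],[0.18,-0.072,0],[0.21,-0.084,0],[0.24,-0.096,0],[0.27,-0.107,0],[0.301,-0.117,0]],"roll":[-8,-16,-24,-32,-40,-48,-56,-64,-72,-80]}' && python3 -c "
from h import *
go(427.5,109,209,85.3)"
```

```text
time: 9.5
ee_pos: [425.6, 113.7, 331.3]
tcp_rot: [[-0.97, 0.245, -0.001], [0.245, 0.97, -0.0], [0.001, -0.0, -1.0]]
force: [0.9, -0.8, -0.2]
opening: 94.1
finger_force: 0.0
at [425.6 113.7 331.3] yaw 75.84 F [ 0.9 -0.8 -0.2] t 9.5 -> delta mm [ -3.1  -4.  122.3] roll -9.5
```

```bash
python3 -m pendant '{"grip":[0.094,0.094,0.094,0.094,0.094,0.094,0.094],"delta_pos":[[0.005,-0.002,0.02],[0.005,-0.004,0.05],[0.005,-0.004,0.08],[0.005,-0.004,0.1],[0.005,-0.004,0.115],[0.005,-0.004,0.12],[0.005,-0.004,0.12]],"roll":[-5,-9.5,-9.5,-9.5,-9.5,-9.5,-9.5]}' && python3 -c "
from h import *
go(472.3,103.3,208,85.3)
go(476.3,103,208,85.3)"
```

```text
time: 10.2
ee_pos: [420.5, 109.6, 211.1]
tcp_rot: [[-0.996, 0.088, -0.002], [0.088, 0.996, -0.001], [0.002, -0.001, -1.0]]
force: [-0.1, -0.3, -0.3]
opening: 94.3
finger_force: 0.0
at [420.5 109.6 211.1] yaw 84.98 F [-0.1 -0.3 -0.3] t 10.2 -> delta mm [-52.2  -1.8   3. ] roll -0.3
at [420.5 109.6 211.1] yaw 84.98 F [-0.1 -0.3 -0.3] t 10.2 -> delta mm [-56.2  -1.7   3. ] roll -0.3
```

```bash
python3 -m pendant '{"grip":[0.094,0.094,0.094,0.094,0.094,0.094,0.094,0.094,0.094,0.094],"delta_pos":[[-0.004,0,0.001],[-0.008,0,0.002],[-0.012,0,0.003],[-0.016,0,0.003],[-0.02,0,0.003],[-0.024,0,0.003],[-0.028,0,0.003],[-0.032,0,0.003],[-0.036,0,0.003],[-0.04,0,0.003]],"roll":[0,0,0,0,0,0,0,0,0,0]}' && python3 -m pendant '{"grip":[0.094,0.094,0.094,0.094,0.094],"delta_pos":[[-0.002,0,0],[-0.004,0,0],[-0.006,0,0],[-0.008,0,0],[-0.01,0,0]],"roll":[-0.1,-0.2,-0.3,-0.3,-0.3]}' && python3 -c "
from h import *
go(475.6,104.4,208,85.3)"
```

```text
time: 11.2
ee_pos: [460.9, 106.0, 208.6]
tcp_rot: [[-0.996, 0.088, -0.001], [0.088, 0.996, -0.0], [0.0, -0.0, -1.0]]
force: [-2.8, 1.1, 0.6]
opening: 94.0
finger_force: 1.1
time: 11.7
ee_pos: [470.6, 105.2, 208.6]
tcp_rot: [[-0.997, 0.082, -0.001], [0.082, 0.997, -0.0], [0.001, -0.0, -1.0]]
force: [-6.4, 1.1, 0.6]
opening: 94.3
finger_force: 3.0
at [470.6 105.2 208.6] yaw 85.27 F [-6.4  1.1  0.6] t 11.7 -> delta mm [-5.  -0.4  0.6] roll -0.0
```

```bash
python3 -m pendant '{"grip":[0.094,0.094],"delta_pos":[[-0.001,0,0],[-0.002,0,0]],"roll":[0,0]}'|grep -E "ee_pos|force"; python3 -m pendant '{"grip":[0.094,0.094],"delta_pos":[[-0.001,0,0],[-0.002,0,0]],"roll":[0,0]}'|grep -E "ee_pos|force"; python3 -m pendant '{"grip":[0.094,0.094],"delta_pos":[[-0.0005,0,0],[-0.001,0,0]],"roll":[0,0]}' | grep -E "ee_pos|force"
```

```text
ee_pos: [472.4, 105.2, 208.5]
force: [-5.8, 0.5, 1.0]
finger_force: 3.0
ee_pos: [474.3, 105.0, 208.5]
force: [-7.0, 1.9, 0.1]
finger_force: 3.2
ee_pos: [474.9, 105.0, 208.4]
force: [-12.5, 3.3, 6.9]
finger_force: 6.1
```

Contact with the x wall is felt (12 N). I back off, lift, turn and go to the open -y end.

```bash
python3 -m pendant '{"grip":[0.094,0.094,0.094,0.094,0.094],"delta_pos":[[0.01,0,0],[0.03,0,0],[0.03,0,-0.04],[0.03,0,-0.08],[0.03,0,-0.1]],"roll":[0,0,0,0,0]}' | grep -E "ee_pos|force"
python3 - <<'E'
from h import *
for n in("top","side"):
    s=snap(n);W=cloud(s);hsv=bamboo(s); np.savez(n+"4.npz",**s)
go(543.3,-24.6,308,-4.7)
E
```

```text
ee_pos: [446.2, 107.3, 311.6]
force: [0.0, -0.3, -1.0]
finger_force: 0.0
at [446.5 107.5 311.4] yaw 85.25 F [-0.3  0.4 -0.2] t 12.9 -> delta mm [-107.4 -123.6    3.6] roll 90.0
```

```bash
python3 -m pendant '{"grip":[0.094,0.094,0.094,0.094,0.094,0.094,0.094,0.094,0.094,0.094],"delta_pos":[[-0.01,-0.012,0],[-0.021,-0.024,0],[-0.032,-0.036,0],[-0.043,-0.048,0],[-0.054,-0.06,0],[-0.065,-0.073,0],[-0.076,-0.086,0],[-0.087,-0.099,0],[-0.098,-0.112,0],[-0.107,-0.1235,0]],"roll":[8.4,16.8,25.2,33.6,42,50.4,58.8,67.2,75.6,84]}' | grep -E "ee_pos|force"; python3 -m pendant '{"grip":[0.094,0.094,0.094],"delta_pos":[[0,0,0],[0,0,0],[0,0,0]],"roll":[6,6,6]}' | grep -E "ee_pos|force"
python3 - <<'E'
from h import *
go(543.3,-24.6,208,-4.7)
s=snap("side"); W=cloud(s); 
cv2.imwrite("pics/side5.png",cv2.resize(s["img"][110:330,150:370,::-1],None,fx=2.6,fy=2.6))
E
```

```text
ee_pos: [542.5, -25.4, 307.9]
force: [0.9, 0.4, -0.2]
finger_force: 0.0
ee_pos: [542.0, -24.4, 308.1]
force: [0.1, -0.3, -0.2]
finger_force: 0.0
at [542.  -24.4 308.1] yaw -4.53 F [ 0.1 -0.3 -0.2] t 14.2 -> delta mm [-1.000e-01  1.400e+00  1.001e+02] roll 0.2
```

View pics/side5.png

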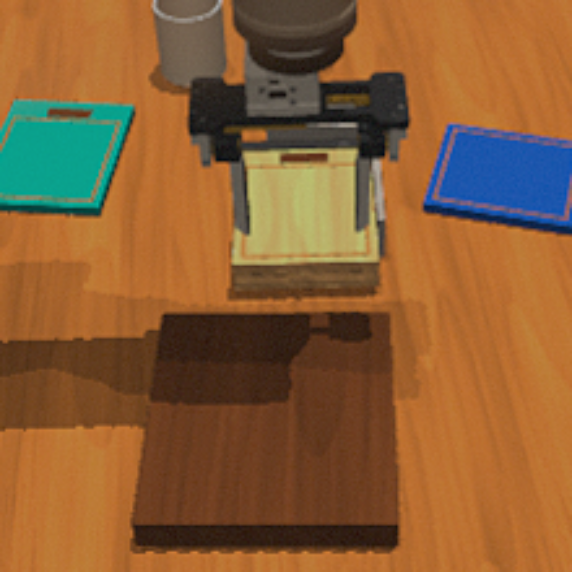

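The side crop shows the pile squared in x. The near faces sit at row 265-290 and there is a clear gap to the block edge at row 312, so I lower into it.

```bash
python3 -m pendant '{"grip":[0.094,0.094,0.094,0.094,0.094,0.094],"delta_pos":[[0,0.001,0.02],[0,0.001,0.04],[0,0.001,0.06],[0,0.001,0.075],[0,0.001,0.09],[0,0.001,0.1]],"roll":[0.2,0.2,0.2,0.2,0.2,0.2]}' | grep -E "ee_pos|force";  python3 -m pendant '{"grip":[0.094,0.094,0.094,0.094,0.094,0.094,0.094,0.094],"delta_pos":[[0.003,0,0],[0.006,0,0],[0.009,0,0],[0.012,0,0],[0.015,0,0],[0.018,0,0],[0.021,0,0],[0.023,0,0]],"roll":[0,0,0,0,0,0,0,0]}' | grep -E "ee_pos|force"; python3 -c "
from h import *
go(546,8.3,208,-4.7)"
```

```text
ee_pos: [543.1, -24.7, 207.6]
force: [-0.7, -0.2, -0.2]
finger_force: 0.0
ee_pos: [545.2, -1.7, 208.7]
force: [-0.8, -2.3, 0.9]
finger_force: 1.2
at [545.2  -1.7 208.7] yaw -4.94 F [-0.8 -2.3  0.9] t 15.65 -> delta mm [10.  -0.1  0.7] roll -0.2
```

```bash
python3 -m pendant '{"grip":[0.094,0.094,0.094],"delta_pos":[[0.002,0,0],[0.004,0,0],[0.006,0,0]],"roll":[-0.2,-0.2,-0.2]}'|grep -E "ee_pos|force"; python3 -m pendant '{"grip":[0.094,0.094],"delta_pos":[[0.001,0,0],[0.002,0,0]],"roll":[0,0]}'|grep -E "ee_pos|force"; python3 -m pendant '{"grip":[0.094],"delta_pos":[[0.001,0,0]],"roll":[0]}' | grep -E "ee_pos|force"
```

```text
ee_pos: [545.8, 3.9, 208.7]
force: [-0.1, -4.7, 1.8]
finger_force: 2.4
ee_pos: [545.9, 6.0, 208.7]
force: [-0.3, -5.2, 0.4]
finger_force: 2.4
ee_pos: [546.0, 7.1, 208.7]
force: [0.6, -4.5, -0.0]
finger_force: 2.3
```

```bash
python3 -m pendant '{"grip":[0.094],"delta_pos":[[0.001,0,0]],"roll":[0]}'|grep -E "ee_pos|force"; python3 -m pendant '{"grip":[0.094],"delta_pos":[[0.001,0,0]],"roll":[0]}'|grep -E "ee_pos|force"; python3 -m pendant '{"grip":[0.094],"delta_pos":[[0.001,0,0]],"roll":[0]}' | grep -E "ee_pos|force"
```

```text
ee_pos: [546.1, 7.7, 208.8]
force: [-0.8, -13.0, 1.9]
finger_force: 5.8
ee_pos: [546.0, 7.9, 208.7]
force: [-1.3, -17.3, 3.7]
finger_force: 8.7
ee_pos: [546.0, 8.1, 208.8]
force: [-1.8, -22.8, 2.7]
finger_force: 11.2
```

```bash
python3 -m pendant '{"grip":[0.094,0.094,0.094,0.094,0.094],"delta_pos":[[-0.006,0,0],[-0.02,0,0],[-0.02,0,-0.03],[-0.02,0,-0.07],[-0.02,0,-0.1]],"roll":[0,0,0,0,0]}' | grep -E "ee_pos|force"
python3 - <<'E'
from h import *
go(436,113,309,85.3)
E
```

```text
ee_pos: [544.6, -10.6, 310.4]
force: [-0.4, 1.7, -0.7]
finger_force: 0.0
at [544.6 -10.6 310.4] yaw -4.78 F [-0.4  1.7 -0.7] t 17.05 -> delta mm [ 114.1 -118.5    1.4] roll -90.1
```

```bash
python3 -m pendant '{"grip":[0.094,0.094,0.094,0.094,0.094,0.094,0.094,0.094,0.094,0.094],"delta_pos":[[0.011,-0.012,0],[0.022,-0.024,0],[0.033,-0.036,0],[0.045,-0.048,0],[0.056,-0.06,0],[0.068,-0.072,0],[0.08,-0.084,0],[0.092,-0.096,0],[0.104,-0.108,0],[0.114,-0.1185,0]],"roll":[-8.4,-16.8,-25.2,-33.6,-42,-50.4,-58.8,-67.2,-75.6,-84]}' | grep -E "ee_pos|force"; python3 -m pendant '{"grip":[0.094,0.094,0.094],"delta_pos":[[0,0,0],[0,0,0],[0,0,0]],"roll":[-6,-6,-6]}' | grep -E "ee_pos|force"
python3 - <<'E'
from h import *
go(436,115,208,85.3)
E
```

```text
ee_pos: [435.3, 113.9, 308.8]
force: [0.2, -0.3, 0.1]
finger_force: 0.0
ee_pos: [436.1, 113.2, 308.8]
force: [0.2, -0.3, -0.2]
finger_force: 0.0
at [436.1 113.2 308.8] yaw 85.03 F [ 0.2 -0.3 -0.2] t 18.35 -> delta mm [  0.2   1.8 100.8] roll -0.3
```

```bash
python3 -m pendant '{"grip":[0.094,0.094,0.094,0.094,0.094,0.094],"delta_pos":[[0,0.002,0.02],[0,0.002,0.04],[0,0.002,0.06],[0,0.002,0.075],[0,0.002,0.09],[0,0.002,0.1]],"roll":[-0.3,-0.3,-0.3,-0.3,-0.3,-0.3]}' | grep -E "ee_pos|force";  python3 -m pendant '{"grip":[0.094,0.094,0.094,0.094,0.094,0.094,0.094,0.094],"delta_pos":[[-0.006,0,0],[-0.012,0,0],[-0.018,0,0],[-0.023,0,0],[-0.028,0,0],[-0.032,0,0],[-0.034,0,0],[-0.036,0,0]],"roll":[0,0,0,0,0,0,0,0]}' | grep -E "ee_pos|force"; python3 -m pendant '{"grip":[0.094,0.094],"delta_pos":[[-0.001,0,0],[-0.002,0,0]],"roll":[0,0]}' | grep -E "ee_pos|force"
```

```text
ee_pos: [436.1, 115.2, 207.7]
force: [-0.1, 0.2, 0.2]
finger_force: 0.0
ee_pos: [472.1, 112.8, 208.7]
force: [-0.9, 0.3, 0.2]
finger_force: 0.0
ee_pos: [473.9, 112.6, 208.7]
force: [0.4, 0.2, -1.1]
finger_force: 0.0
```

```bash
python3 -m pendant '{"grip":[0.094],"delta_pos":[[-0.001,0,0]],"roll":[0]}' | grep -E "ee_pos|force"; python3 -m pendant '{"grip":[0.094],"delta_pos":[[-0.001,0,0]],"roll":[0]}' | grep -E "ee_pos|force"; python3 -m pendant '{"grip":[0.094],"delta_pos":[[-0.001,0,0]],"roll":[0]}' | grep -E "ee_pos|force"; python3 -m pendant '{"grip":[0.094],"delta_pos":[[-0.001,0,0]],"roll":[0]}' | grep -E "ee_pos|force"
```

```text
ee_pos: [474.7, 112.5, 208.6]
force: [-3.6, -0.2, 1.0]
finger_force: 1.8
ee_pos: [475.2, 112.5, 208.5]
force: [-10.2, 1.4, 3.9]
finger_force: 4.7
ee_pos: [475.6, 112.4, 208.3]
force: [-14.2, 2.1, 7.4]
finger_force: 7.1
ee_pos: [475.9, 112.3, 208.1]
force: [-17.3, 3.1, 9.2]
finger_force: 9.4
```

```bash
python3 -m pendant '{"grip":[0.094,0.094],"delta_pos":[[-0.001,0,0],[-0.002,0,0]],"roll":[0,0]}' | grep -E "ee_pos|force"; python3 -m pendant '{"grip":[0.094,0.094,0.094,0.094,0.094,0.094,0.094,0.094],"delta_pos":[[0.006,0,0],[0.02,0,0],[0.035,0,0],[0.035,0,-0.03],[0.035,0,-0.07],[0.035,0,-0.1],[0.035,-0.04,-0.13],[0.035,-0.08,-0.15]],"roll":[0,0,0,0,0,0,0,0]}' | grep -E "ee_pos|force"
python3 - <<'E'
from h import *
go(0,0)
for n in("top","side"):
    s=snap(n);W=cloud(s);hsv=bamboo(s); np.savez(n+"6.npz",**s)
    cv2.imwrite(f"pics/{n}6.png",cv2.resize(s["img"][150:260,170:300,::-1] if n=="top" else s["img"][145:235,200:320,::-1],None,fx=5,fy=5,interpolation=cv2.INTER_CUBIC))
    m=(hsv[...,0]>19)&(hsv[...,0]<36)&(hsv[...,1]>60)&(hsv[...,2]>90)&(abs(W[...,2]-41)<5)&(W[...,1]<230)&(W[...,1]>-30)
    print(n,m.sum(),rect(W[m][:,:2]),np.median(W[m][:,2])); p,f,N,q=rackfit(W); print(p[:2],np.degrees(p[2]),f)
E
```

```text
ee_pos: [476.6, 112.2, 207.7]
force: [-28.5, 5.5, 16.0]
finger_force: 14.2
ee_pos: [438.4, 34.7, 360.5]
force: [0.4, -0.7, -0.5]
finger_force: 0.0
at [438.4  34.7 360.5] yaw 85.7 F [ 0.4 -0.7 -0.5] t 21.35 -> delta mm [434.5 -67.5  -1. ] roll None
top 1083 (array([555.5, 109.4]), array([140.9, 180.8]), -5.03) 42.26031928093926
[554.86136276 108.54358206] -4.479184039141869 6.755627409910157
side 1956 (array([359.4, 116.7]), array([186.8, 533.2]), 87.11) 39.906428328398704
[553.19266865 102.89782821] -4.569463243919737 7.983067090734145
```

View pics/side6.png

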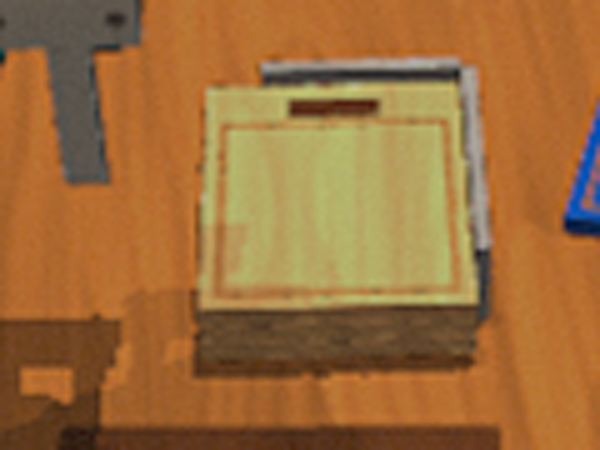

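The side crop shows the three boards stacked flush. Their faces coincide at (330,340), and the top board sits against both grey walls, (360,70) and (475,160). I make one light confirming touch at the -y end.

```bash
python3 -c "
from h import *
go(544.3,-11,310,-4.7)"
```

```text
at [438.4  31.1 361.1] yaw 85.28 F [-0.5  0.8 -0.8] t 21.45 -> delta mm [-108.8  -33.4   51.5] roll 90.0
```

```bash
python3 -m pendant '{"grip":[0.094,0.094,0.094,0.094,0.094,0.094,0.094,0.094,0.094,0.094],"delta_pos":[[-0.011,-0.004,0.005],[-0.022,-0.007,0.01],[-0.033,-0.01,0.015],[-0.044,-0.014,0.02],[-0.055,-0.018,0.025],[-0.066,-0.021,0.03],[-0.077,-0.025,0.035],[-0.088,-0.028,0.04],[-0.099,-0.031,0.045],[-0.109,-0.0335,0.05]],"roll":[8.4,16.8,25.2,33.6,42,50.4,58.8,67.2,75.6,84]}' | grep -E "ee_pos|force"; python3 -m pendant '{"grip":[0.094,0.094,0.094],"delta_pos":[[0,0,0],[0,0,0],[0,0,0]],"roll":[6,6,6]}' | grep -E "ee_pos|force"; python3 -c "
from h import *
go(544.3,-11,208,-4.7)"
```

```text
ee_pos: [544.9, -6.4, 308.2]
force: [0.3, 0.6, 0.2]
finger_force: 0.0
ee_pos: [544.6, -6.2, 308.5]
force: [0.5, 0.2, -0.0]
finger_force: 0.0
at [544.6  -6.2 308.5] yaw -4.22 F [ 0.5  0.2 -0. ] t 22.75 -> delta mm [-4.800e+00  1.000e-01  1.005e+02] roll 0.5
```

```bash
python3 -m pendant '{"grip":[0.094,0.094,0.094,0.094,0.094,0.094,0.094],"delta_pos":[[-0.005,0,0],[-0.005,0,0.02],[-0.005,0,0.04],[-0.005,0,0.06],[-0.005,0,0.08],[-0.005,0,0.095],[-0.005,0,0.1]],"roll":[0.5,0.5,0.5,0.5,0.5,0.5,0.5]}' | grep -E "ee_pos|force";  python3 -m pendant '{"grip":[0.094,0.094,0.094,0.094,0.094],"delta_pos":[[0.004,0,0],[0.008,0,0],[0.012,0,0],[0.014,0,0],[0.016,0,0]],"roll":[0,0,0,0,0]}' | grep -E "ee_pos|force"; for i in 1; do python3 -m pendant '{"grip":[0.094],"delta_pos":[[0.001,0,0]],"roll":[0]}' | grep -E "ee_pos|force"; done; python3 -c "
from h import *
go(546,8,208,-4.7)"
```

```text
ee_pos: [544.1, -11.9, 207.6]
force: [1.1, -0.3, -0.0]
finger_force: 0.0
ee_pos: [546.1, 4.7, 209.1]
force: [0.0, -0.1, 0.3]
finger_force: 0.0
ee_pos: [546.1, 5.6, 208.9]
force: [-0.0, -0.5, 1.4]
finger_force: 0.0
at [546.1   5.6 208.9] yaw -4.92 F [-0.  -0.5  1.4] t 24.05 -> delta mm [ 2.4 -0.3  0.9] roll -0.2
```

```bash
python3 -m pendant '{"grip":[0.094],"delta_pos":[[0.001,0,0]],"roll":[-0.2]}' | grep -E "ee_pos|force"; python3 -m pendant '{"grip":[0.094],"delta_pos":[[0.001,0,0]],"roll":[0]}' | grep -E "ee_pos|force"; python3 -m pendant '{"grip":[0.094],"delta_pos":[[0.001,0,0]],"roll":[0]}' | grep -E "ee_pos|force"; python3 -m pendant '{"grip":[0.094],"delta_pos":[[0.001,0,0]],"roll":[0]}' | grep -E "ee_pos|force"
```

```text
ee_pos: [546.1, 6.3, 208.8]
force: [0.5, 0.2, -0.7]
finger_force: 0.0
ee_pos: [546.1, 7.2, 208.7]
force: [-0.3, -0.8, 0.1]
finger_force: 0.6
ee_pos: [546.2, 7.6, 208.7]
force: [0.0, -8.2, 1.8]
finger_force: 4.2
ee_pos: [546.2, 7.8, 208.7]
force: [-1.7, -14.3, 2.9]
finger_force: 6.8
```

The contact point is unchanged, so the pile is home. I retreat clear and take a last look.

```bash
python3 -m pendant '{"grip":[0.094,0.094,0.094,0.094,0.094,0.094,0.094,0.094,0.094,0.094],"delta_pos":[[-0.006,0,0],[-0.02,0,0],[-0.02,0,-0.03],[-0.02,0,-0.07],[-0.02,0,-0.11],[-0.04,0,-0.15],[-0.08,0,-0.16],[-0.12,0,-0.16],[-0.16,0,-0.16],[-0.2,0,-0.16]],"roll":[0,0,0,0,0,0,0,0,0,0]}' | grep -E "ee_pos|force"; python3 -m pendant '{"grip":[0.094,0.094],"delta_pos":[[-0.01,0,0],[-0.01,0,0]],"roll":[0,0]}' | grep -E "ee_pos|force"
python3 - <<'E'
from h import *
s=snap("top");W=cloud(s);hsv=bamboo(s)
cv2.imwrite("pics/top7.png",cv2.resize(s["img"][150:260,170:300,::-1],None,fx=5,fy=5,interpolation=cv2.INTER_CUBIC))
m=(hsv[...,0]>19)&(hsv[...,0]<36)&(hsv[...,1]>60)&(hsv[...,2]>90)&(abs(W[...,2]-41)<5)&(W[...,1]<230)&(W[...,1]>-30)
print(m.sum(),rect(W[m][:,:2]),np.median(W[m][:,2]),rackfit(W)[0])
for nm,(u,v),r in(("mug",(110,238),20),("jar",(116,188),18)):
    q=W[v-r:v+r,u-r:u+r].reshape(-1,3); q=q[q[:,2]>40]; print(nm,np.nanmedian(q,axis=0).round())
E
```

```text
ee_pos: [529.0, -192.4, 369.0]
force: [1.1, 0.4, -0.0]
finger_force: 0.0
ee_pos: [528.1, -202.4, 368.7]
force: [-1.6, 1.0, -0.7]
finger_force: 0.0
3298 (array([555.7, 109.1]), array([141.8, 181.3]), -4.73) 42.111172535210926 [ 5.54835926e+02  1.08598063e+02 -7.95002795e-02]
mug [445. 409.  75.]
jar [570. 387.  99.]
```

View pics/top7.png

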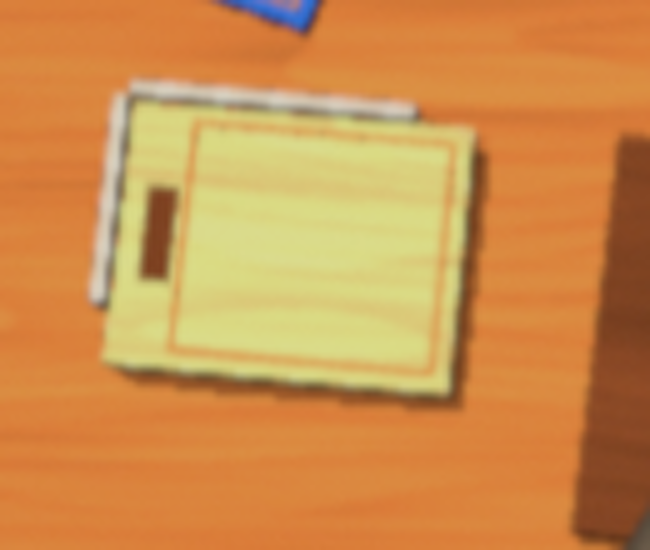

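The top crop shows the pile flush against both walls, (275,100) and (110,200). No lower board shows, and the mug and jar have not moved.

```bash
python3 -c "
from rig import robot
print(robot.job_done())"
```

```text
the job is handed in; nothing more can be done
None
```

The job is handed in: all three boards lie flat in one pile, pushed home against both rack walls as far as the cameras (about 2 mm) and a final touch can tell; the mug and jar did not move, and the arm stayed clear of the bottle, which I did not re-measure.

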